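# Key the roll plate onto the label rewinder

## Task

The round roll plate on the bench label rewinder is not seated: reach into the open window of its blue hub with a fingertip and push the plate round until the notch in its rim stands over the red drive key, then press the hub down until the plate sits fully home on the key, and let go. Only push and press: do not lift the plate off, and leave the other things on the bench where they lie.

Things in the scene. Friction and masses are not known exactly. Their poses are not given: they have to be found in the camera images.
- rewinder: Bench label rewinder, fixed: grey and black housing 195 x 170 mm, 40 mm high, with an upright steel spindle (18 mm across, top 70 mm above the bench). Origin on the bench, on the spindle's axis; z up; its -x axis points from spindle to red drive key. Housing spans x -90 to +105, y -85 to +85 mm; the knob and rocker at its +x end are not used.
- roll_plate: Loose aluminium disc, 136 mm across, 10 mm thick, about 200 g, with a blue hub on top, on the spindle (1 mm play), free to turn either way without end; stays where left. Origin at the centre of its underside, z up: 54 mm above the bench at the start, 44 mm when seated. Off the key, pressing stops after 2 mm. Its -x axis points to the notch, +x to the window.
- notch (a point): Middle of the open notch in the plate's rim, at underside height, 62.5 mm from the plate's centre along its -x axis, opposite the hub's window. Notch 16 mm wide, from 54 mm radius out to the rim; a yellow mark on the plate lies just inside it.
- window (a point): Floor of the 120 degree pie-shaped window cut in the hub, open above and outward; the point is 36 mm from the plate's centre along its +x axis, 10 mm above the underside (the plate's top face). The window's upright walls, 22 mm high, run radially at +60 and -60 degrees from that axis, from 18 to 48 mm radius. A finger circling the spindle pushes a wall and turns the plate.
- hub_top (a point): Centre of the flat, closed top of the blue hub, where to press; 32 mm above the plate's underside, so 86 mm above the bench at the start and 76 mm when seated. Hub 96 mm across.
- drive_key (a point): Top of the red drive key fixed on the housing, 62.5 mm from the spindle's axis, 52 mm above the bench. Key 10 mm wide, from 57 to 82 mm radius, so its outer end shows beyond the plate's rim. The notch leaves it 3 mm on either side.
- collar (a joint): Brass collar, 60 mm across, hidden under the plate, which rests on it: 0 = up, 0.010 m = fully down. It is stiff: it yields to about 5 to 8 N of downward push, then stays where it is left, with no spring.
- screwdriver: screwdriver with yellow handle, 152 mm long, a bystander; origin at the centre of its underside
- usb_stick: orange USB stick, 53 mm long, a bystander; origin at the centre of its underside
- masking_tape: flat roll of masking tape, 104 mm across, a bystander; origin at the centre of its underside
- mech_pencil: mechanical pencil, 144 mm long, a bystander; origin at the centre of its underside
- stapler: blue stapler, 127 mm long, 47 mm high, a bystander; origin at the centre of its underside
- ink_pad: blue ink pad tin, 59 x 86 x 18 mm, a bystander; origin at the centre of its underside
- marker_red: white marker with red cap, 134 mm long, a bystander; origin at the centre of its underside

How it is judged:
At the end, for the whole second after the job is handed in: The roll plate is down on the rewinder's seat (underside less than 46.5 mm above the rewinder's origin, seated 44 mm), level within 2 degrees, centred on the spindle within 3 mm, its notch within 6 mm of the drive key seen from above, and at rest (z of roll_plate in the frame of rewinder below 0.0465 m and horizontal distance between notch and drive_key below 0.006 m and horizontal distance between roll_plate and rewinder below 0.003 m and angle between roll_plate's own z axis and vertical below 0.035 rad and linear speed of roll_plate below 0.01 m/s and angular speed of roll_plate below 0.1 rad/s); the robot touches nothing.
It fails at once if the roll plate is lifted more than 8 mm above where it started (z of roll_plate in the frame of rewinder above 0.062 m).
It fails at once if a bystander is moved more than 25 mm or picked up (distance of any of screwdriver, usb_stick, masking_tape, mech_pencil, stapler, ink_pad, marker_red from where it was at the start of the episode above 0.025 m).
It also fails if it takes over 56 s, if anything falls off the work surface, if the arm or the gripper's body presses on something with over 40 N, if the wrist force passes 120 N, or if a joint passes its speed limit or range.

## Robot

A 6-joint arm with a two-finger parallel gripper is mounted at the origin on a cart in front of the work surface, level with it; the furniture and walls round the work are solid. World frame = base frame: x ahead of the robot, y to its left, z up, the work surface at z = 0. Lengths are in m, angles in rad, forces in N, time in s.
With the tool pointing down it reaches from about 0.375 to 0.9 m from the base axis. Payload 3.1 kg.
Tool frame: the origin (TCP) lies at the very end of the fingers, on their centre line; the grasp point (between the pads) lies 19 mm behind it; z points along the fingers, y is the direction in which the jaws open and shut (so a half turn about z gives the same grasp; the last joint's range is limited). The gripper opens to 87 mm and grips with 3 to 60 N. Pads are 19 mm wide; open, the fingers measure 117 mm over their backs; the gripper's body (75 mm by 190 mm) begins 51 mm behind the grasp point.
Start: joints at [1.091, 0.527, 1.433, -0, 1.181, -0.178], TCP at [0.186, 0.597, 0.223] pointing down, gripper open.
Joint ranges: [-3.08, 3.08], [-0.75, 2.2], [0.22, 2.44], [-1.43, 4.57], [0, 2.65], [-2.85, 2.85]. Speed limits (rad/s): [2.79, 2.79, 3.14, 3.14, 3.14, 3.14].

## Interface

Orientations are given as a rotation vector (axis times angle).
In Python, from plant import readout, camera, get_calibration, hand_in, models gives the robot as it stands.
- The arm moves only by the tool arm_command, never from a script. Its argument "deltas" is a list of rows, each a list of 2 entries, a list of its own where there are three numbers: the shift along the world's x, y, z in cm, then the turn about the world's z in degrees. A call has 1 to 12 rows; each row shifts and turns the commanded pose from where the row before left it; what a row does not reach is not made up. A row lasts 1/12 s, in which the tool goes at most 41.7 mm and 7.16 degrees, less where a joint would pass 70% of its speed; a pose out of reach is approached as far as the arm can. A call is refused whole if a number of a shift passes 4.17 or a number of a turn 7.16, either way. A call with a gripper value outside its range is refused whole. "gripper" is the finger opening in cm, from 0 to 8.7, set as the call begins (left out, the last holds). The fingers move at their own pace and stop on an object; "grip_force" is the grip in N (left out, the last holds). Time passes only in rows, so rows that do not move let the fingers close. It gives the time, the measured TCP pose, the force and the opening at its end, in the units of the state.
- readout.read_state(): the state, without advancing time (a new reading comes with each control period).
- camera(name): name is "scene" or "top"; returns (picture, depth): 480x640x3 uint8, blue, green, red; 480x640 float32, m along the optical axis (not along the pixel's ray), 0 where there is no reading.
- get_calibration(name): a dict with "intrinsics" (3x3 intrinsics, pixels), "rvec" (rotation vector, rad) and "tvec" (3), from world to camera coordinates, as OpenCV has them. Camera axes: x right, y down, z forward; pixel columns grow to the right and rows downward; lengths in m; the calibration is good to about 2 mm. A picture is of the moment at which its call begins. get_calibration takes no time and is no camera call.
- hand_in(): hands the job in, once; it reports no verdict.
Trained networks look in the newest picture that a camera, given by its name, has taken for a name from the list of things; names that differ only in an ending like _2 or _b are one class to them, and where a whole thing is asked for, a point or a joint stands for the part that bears it (a point fixed in the world has none). Each returns a list of dicts, best first, with "p" (0 to 1); they miss things now and then, are a little off and sometimes report something else, mostly with a low value. They report only what shows in the picture. A call takes as long as a camera call.
- models.spot_in(camera, label): "xyz" ([x, y, z] in m, in world coordinates, good to about 4 mm: the middle of the surface that is visible of it).
- models.outline_of(camera, label): "region" (480x640 bool, what is visible of it).
- models.landmark_of(camera, label): "xyz" ([x, y, z] in m, in world coordinates, good to about 4 mm: a listed point, or the origin of a listed thing).
The state is a dict: "time_s": time; "joint_positions": joint angles; "joint_velocities": joint speeds; "joint_torque": joint torques, N m; "tcp_pos": TCP position; "tcp_rot": TCP orientation; "wrist_force": force on the tool from outside, world axes, zero at the start; "wrist_torque": the same for the moment, N m; "opening": finger opening in m.
Only numpy, scipy, OpenCV 4.12 (cv2) and the standard library are available. Lean on these libraries where they do the work, as an engineer would, in place of code of your own. Each camera call takes 0.05 s, during which the arm holds its last target. There are 200 camera calls.

## Working session

There is one attempt and no reset: what is moved stays moved. The work goes in short steps, Python scripts to look and compute and a tool call to move; the robot and the scene stay as the last step left them, time stands still between calls to the robot, and variables do not carry over. Pictures are saved under pics/ and viewed, about 8 in all and at most 12, crops included, and the job is handed in when it is done.

Besides the shell and the picture viewer there is one more tool, called after "Call:" by a JSON object that holds its "name" and its "arguments", one argument or row to a line. arm_command: Moves the arm, as the interface text tells. Its arguments: {"type":"object","properties":{"deltas":{"type":"array"},"gripper":{"type":"number"},"grip_force":{"type":"number"}},"required":["deltas"]}

```bash
mkdir -p pics; python3 - <<'E'
from plant import readout,camera,get_calibration,models
import cv2,numpy as np
for c in("scene","top"):
    im,d=camera(c); cv2.imwrite(f"pics/{c}0.png",im)
    for l in("rewinder","roll_plate","notch","window","hub_top","drive_key"):
        print(c,l,[(np.round(r["xyz"],4),round(r["p"],2)) for r in models.landmark_of(c,l)[:2]])
    k=get_calibration(c); R=cv2.Rodrigues(np.array(k["rvec"]))[0]; print(c,"pos",-R.T@np.array(k["tvec"]).ravel())
s=readout.read_state();print(s["time_s"],s["tcp_pos"],s["tcp_rot"],s["opening"])
E
```

```text
scene rewinder [(array([ 0.4901,  0.0537, -0.0021]), 0.82)]
scene roll_plate [(array([0.4966, 0.0541, 0.0562]), 0.55)]
scene notch [(array([ 0.4611, -0.0024,  0.0515]), 0.88)]
scene window [(array([0.5113, 0.0884, 0.0655]), 0.84)]
scene hub_top [(array([0.4927, 0.0531, 0.085 ]), 0.55)]
scene drive_key [(array([0.43  , 0.0653, 0.0557]), 0.73)]
scene pos [-0.4746528  -0.69893761  0.81665165]
top rewinder []
top roll_plate [(array([0.4914, 0.0516, 0.0529]), 0.56)]
top notch [(array([0.4643, 0.    , 0.0553]), 0.8)]
top window [(array([0.5074, 0.0831, 0.0641]), 0.84), (array([ 0.4271, -0.3672, -0.0012]), 0.45)]
top hub_top [(array([0.4959, 0.0499, 0.0866]), 0.79)]
top drive_key [(array([0.432 , 0.0591, 0.0531]), 0.8)]
top pos [0.38206329 0.03627776 1.53266416]
0.7 [0.18574846 0.59677198 0.22260255] [4.72210062e-01 3.10586520e+00 1.61856323e-04] 0.08700721018143734
```

View pics/top0.png

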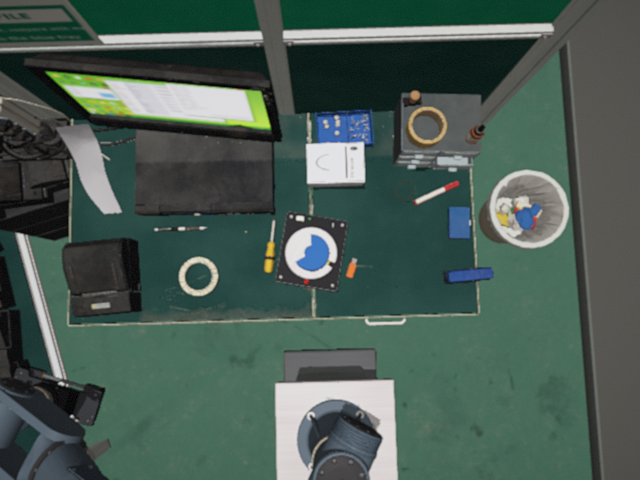

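View pics/scene0.png

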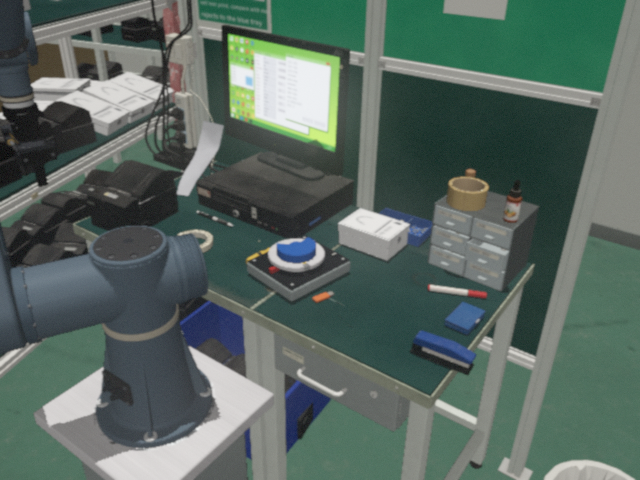

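The top view shows the rewinder at about (312,250), the window facing upper left, the red key at (306,282) and the notch at (332,264). The scene view agrees. Next I'll refine the angles by colour.

```bash
cat >h.py <<'E'
from plant import readout,camera,get_calibration,models
import cv2,numpy as np
def back(c,uv,z):
    k=get_calibration(c);R=cv2.Rodrigues(np.array(k["rvec"]))[0];t=np.array(k["tvec"]).ravel()
    C=-R.T@t;d=R.T@np.linalg.solve(k["intrinsics"],[uv[0],uv[1],1.]);return (C+d*(z-C[2])/d[2])[:2]
def ang(v): return round(float(np.degrees(np.arctan2(v[1],v[0]))),1)
def crop(c,name,x0,x1,y0,y1,im=None):
    if im is None: im,_=camera(c)
    cv2.imwrite("pics/"+name,cv2.resize(im[y0:y1,x0:x1],None,fx=6,fy=6,interpolation=cv2.INTER_CUBIC)); return im
def blobs(c,im,box,zk=.052,zn=.064,zh=.086):
    x0,x1,y0,y1=box;h=cv2.cvtColor(im,cv2.COLOR_BGR2HSV).astype(int);m=np.zeros(h.shape[:2],bool);m[y0:y1,x0:x1]=1
    H,S,V=h[...,0],h[...,1],h[...,2];o={}
    for n,q,z in(("key",((H<6)|(H>172))&(S>140)&(V>60),zk),("yellow",(H>18)&(H<36)&(S>70)&(V>90),zn),("hub",(H>98)&(H<125)&(S>120)&(V>80),zh),("white",(S<60)&(V>140),zn)):
        v,u=np.nonzero(q&m); 
        if len(u): o[n]=back(c,(u.mean(),v.mean()),z);print(n,len(u),round(u.mean(),1),round(v.mean(),1),np.round(o[n],4))
    return o
E
python3 - <<'E'
from h import *
im=crop("top","c1.png",265,360,200,300)
o=blobs("top",im,(280,346,215,292))
s=np.array([.493,.052])
for n in o: print(n,ang(o[n]-s))
h=cv2.cvtColor(im,cv2.COLOR_BGR2HSV); m=((h[...,0]>98)&(h[...,0]<125)&(h[...,1]>120)&(h[...,2]>80)).astype(np.uint8); m[:215]=0;m[292:]=0;m[:,:280]=0;m[:,346:]=0
c=max(cv2.findContours(m,0,1)[0],key=cv2.contourArea); (u,v),r=cv2.minEnclosingCircle(c); print("hub circle",u,v,r,back("top",(u,v),.086))
E
```

```text
key 22 306.0 281.3 [0.4169 0.0699]
yellow 7 328.0 262.3 [0.4649 0.0101]
hub 657 314.6 254.7 [0.4843 0.0447]
white 1455 308.0 250.5 [0.4976 0.062 ]
key 166.8
yellow -123.9
hub -140.0
white 65.6
hub circle 311.26922607421875 252.5 17.585477828979492 [0.49034971 0.05332718]
```

View pics/c1.png

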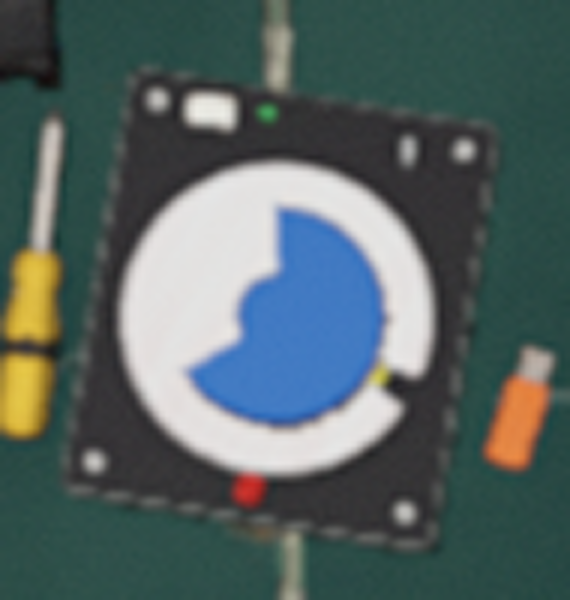

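Call:
{"name": "arm_command", "arguments": {
  "deltas": [
    [[2.1,-3.2,0],1.5],
    [[2.1,-3.2,0],1.5],
    [[2.1,-3.2,0],1.5],
    [[2.1,-3.2,0],1.5],
    [[2.1,-3.2,0],1.5],
    [[2.1,-3.2,0],1.5],
    [[2.1,-3.2,0],1.5],
    [[2.1,-3.2,0],1.5],
    [[2.1,-3.2,0],1.5],
    [[2.1,-3.2,0],1.5],
    [[2.1,-3.2,0],1.5],
    [[2.1,-3.2,0],1]
  ],
  "gripper": 0
}}

```text
time_s: 1.75
tcp_pos: [0.4386, 0.2111, 0.2229]
tcp_rot: [-0.007, 3.141, 0.0]
wrist_force: [0.4, 0.6, 0.4]
opening: 0.0154
```

Call:
{"name": "arm_command", "arguments": {
  "deltas": [
    [[2.0,-3.0,-2],0],
    [[2.0,-3.0,-2],0],
    [[2.0,-3.0,-2],0],
    [[2.0,-3.0,-2],0],
    [[0.8,-1.3,-2],0],
    [[0,0,0],0],
    [[0,0,0],0],
    [[0,0,0],0]
  ]
}}

```text
time_s: 2.42
tcp_pos: [0.5253, 0.0803, 0.1229]
tcp_rot: [0.006, -3.141, -0.001]
wrist_force: [0.0, 1.0, -0.3]
opening: 0.0001
```

Call:
{"name": "arm_command", "arguments": {
  "deltas": [
    [[0,0,-1.5],0],
    [[0,0,-1.0],0],
    [[0,0,-0.8],0],
    [[0,0,0],0],
    [[0,0,0],0]
  ]
}}

```text
time_s: 2.83
tcp_pos: [0.5253, 0.0804, 0.0896]
tcp_rot: [0.007, -3.141, -0.0]
wrist_force: [0.1, 1.0, 0.0]
opening: 0.0005
```

```bash
python3 - <<'E'
from h import *
im=crop("scene","c2.png",240,360,190,300)
E
```

```text
(no output)
```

View pics/c2.png

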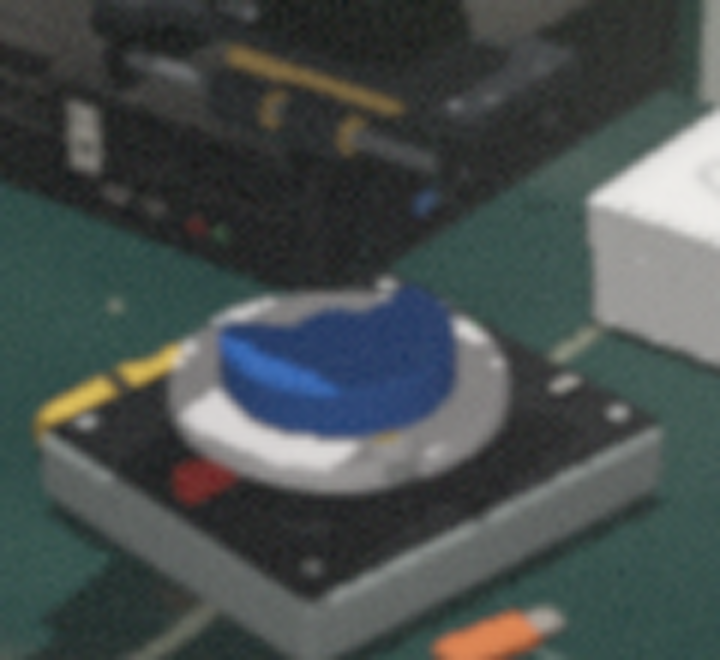

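The crop shows the dark fingertips just above the window, around (320,285), clear of the hub walls. I'll descend.

Call:
{"name": "arm_command", "arguments": {
  "deltas": [
    [[0,0,-0.6],0],
    [[0,0,-0.6],0],
    [[0,0,-0.5],0],
    [[0,0,0],0],
    [[0,0,0],0]
  ]
}}

```text
time_s: 3.3
tcp_pos: [0.5254, 0.0797, 0.072]
tcp_rot: [0.005, -3.14, -0.0]
wrist_force: [0.6, 0.6, -0.2]
opening: 0.0004
```

Call:
{"name": "arm_command", "arguments": {
  "deltas": [
    [[0,-0.3,0],0],
    [[0,-0.3,0],0],
    [[0,-0.3,0],0],
    [[0,-0.3,0],0],
    [[0,0,0],0]
  ]
}}

```text
time_s: 3.72
tcp_pos: [0.5259, 0.067, 0.0727]
tcp_rot: [-0.005, 3.141, -0.0]
wrist_force: [0.0, 0.4, -0.0]
opening: 0.0006
```

Call:
{"name": "arm_command", "arguments": {
  "deltas": [
    [[0.12,-0.3,0],-5],
    [[0.08,-0.31,0],-5],
    [[0.06,-0.32,0],-5],
    [[0.03,-0.32,0],-5],
    [[0,-0.32,0],-5],
    [[-0.02,-0.32,0],-5],
    [[-0.05,-0.32,0],-5],
    [[-0.08,-0.31,0],-5],
    [[-0.11,-0.3,0],-5],
    [[-0.13,-0.3,0],-5],
    [[0,0,0],0],
    [[0,0,0],0]
  ]
}}

```text
time_s: 4.72
tcp_pos: [0.5247, 0.0364, 0.0726]
tcp_rot: [1.32, 2.851, 0.0]
wrist_force: [0.2, -0.9, 1.0]
opening: 0.0003
```

Call:
{"name": "arm_command", "arguments": {
  "deltas": [
    [[-0.08,-0.14,0],-2.5],
    [[-0.08,-0.14,0],-2.5],
    [[-0.09,-0.14,0],-2.5],
    [[-0.09,-0.13,0],-2.5],
    [[0,0,0],0],
    [[0,0,0],0]
  ]
}}

```text
time_s: 5.22
tcp_pos: [0.5214, 0.0311, 0.0726]
tcp_rot: [1.562, 2.725, 0.0]
wrist_force: [0.0, 0.7, 0.1]
opening: 0.0005
```

```bash
python3 - <<'E'
from h import *
for c,b in(("top",(265,360,200,300)),("scene",(240,360,190,300))):
    im=crop(c,c+"3.png",*b)
    for l in("notch","drive_key"): print(c,l,[(np.round(r["xyz"],4),round(r["p"],2)) for r in models.landmark_of(c,l)[:2]])
a,b=[cv2.imread("pics/%s3.png"%c)[:570] for c in("top","scene")]
h=min(len(a),len(b));cv2.imwrite("pics/m3.png",cv2.resize(np.hstack([a[:h],b[:h]]),(800,int(h*800/(a.shape[1]+b.shape[1])))))
E
```

```text
top notch []
top drive_key []
scene notch [(array([ 0.4225, -0.3707, -0.0006]), 0.61)]
scene drive_key [(array([0.4297, 0.0662, 0.0534]), 0.56)]
```

View pics/m3.png

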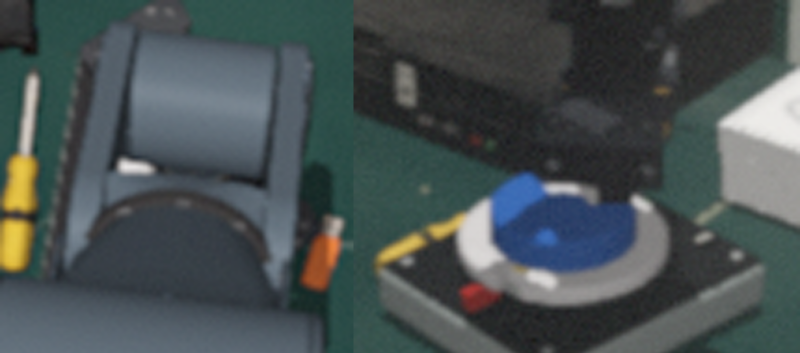

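The plate has turned: the notch is now near the red key, at about (495,270) against (482,297) in the montage. I'll view the scene crop full size.

```bash
python3 - <<'E'
from h import *
im,_=camera("scene")
x0,y0=260,222
cr=cv2.resize(im[y0:y0+60,x0:x0+80],None,fx=10,fy=10,interpolation=cv2.INTER_CUBIC)
cv2.imwrite("pics/c4.png",cr)
# predicted key outer line and notch edge positions for reference
k=get_calibration("scene");s=np.array([.492,.053])
for n,a,r,z in(("keytop62",170.8,.0625,.052),("keytop80",170.8,.082,.052),("yellow@-120.2-59",180.8,.051,.064),("yellow@170.8",170.8,.051,.064),("rim180.8",180.8,.068,.064),("rim170.8",170.8,.068,.064),("spindle",0,0,.07)):
    p=np.array([[s[0]+r*np.cos(np.radians(a)),s[1]+r*np.sin(np.radians(a)),z]])
    q=cv2.projectPoints(p,np.array(k["rvec"]),np.array(k["tvec"]),np.array(k["intrinsics"]),None)[0].ravel();print(n,np.round((q-[x0,y0])*10))
E
```

```text
keytop62 [171. 443.]
keytop80 [108. 474.]
yellow@-120.2-59 [234. 395.]
yellow@170.8 [206. 382.]
rim180.8 [189. 427.]
rim170.8 [152. 409.]
spindle [364. 283.]
```

View pics/c4.png

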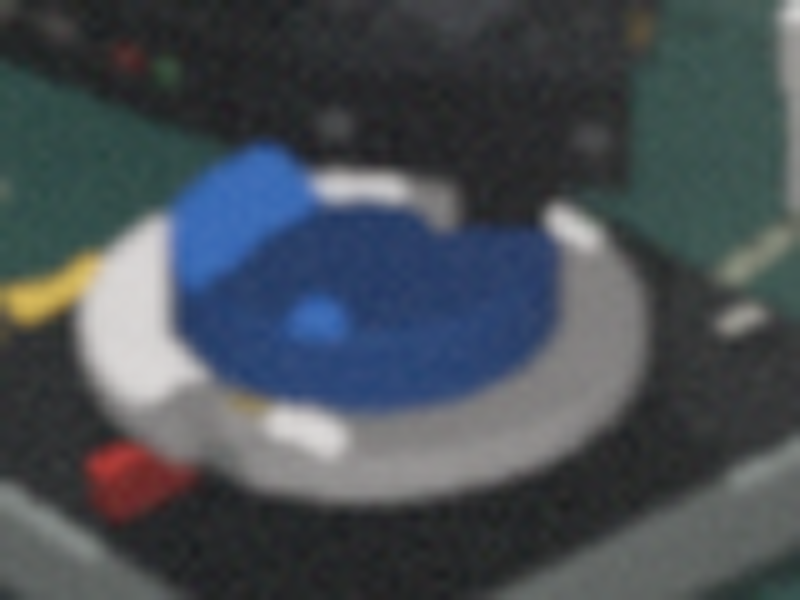

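Call:
{"name": "arm_command", "arguments": {
  "deltas": [
    [[-0.1,-0.13,0],-2.5],
    [[-0.1,-0.12,0],-2.5],
    [[-0.11,-0.12,0],-2.5],
    [[-0.12,-0.11,0],-2.5],
    [[0,0,0],0],
    [[0,0,0],0]
  ]
}}

```text
time_s: 6.07
tcp_pos: [0.517, 0.0262, 0.0725]
tcp_rot: [-1.796, -2.578, 0.0]
wrist_force: [0.7, 0.3, 0.6]
opening: 0.0004
```

Call:
{"name": "arm_command", "arguments": {
  "deltas": [
    [[0.05,0.1,0],0],
    [[0,0,1.5],0],
    [[0,0,3],0],
    [[0,0,3],0],
    [[0,4,3],0],
    [[0,4,2],0],
    [[-1,4,0],0],
    [[-1,4,0],0],
    [[-1,4,0],0],
    [[-1,4,0],0],
    [[0,0,0],0],
    [[0,0,0],0]
  ]
}}

```text
time_s: 7.07
tcp_pos: [0.4764, 0.2599, 0.1911]
tcp_rot: [1.79, 2.582, -0.001]
wrist_force: [0.2, -0.5, -0.1]
opening: 0.0005
```

```bash
python3 - <<'E'
from h import *
im,d=camera("top")
x0,y0=271,215
cv2.imwrite("pics/c5.png",cv2.resize(im[y0:y0+80,x0:x0+80],None,fx=7.5,fy=7.5,interpolation=cv2.INTER_CUBIC))
for c in("top","scene"):
    if c=="scene": camera(c)
    for l in("notch","window","hub_top","drive_key"): print(c,l,[(np.round(r["xyz"],4),round(r["p"],2)) for r in models.landmark_of(c,l)[:1]])
h=cv2.cvtColor(im,cv2.COLOR_BGR2HSV).astype(int);H,S,V=h[...,0],h[...,1],h[...,2]
m=(H>98)&(H<125)&(S>120)&(V>80);m[:,:285]=0;m[:,340:]=0;m[:220]=0;m[285:]=0
v,u=np.nonzero(m);print("hub centroid dir (opp window)",ang(back("top",(u.mean(),v.mean()),.086)-back("top",(311.1,252.8),.064)),len(u))
E
```

```text
top notch [(array([0.4313, 0.0565, 0.054 ]), 0.68)]
top window [(array([0.5284, 0.048 , 0.0612]), 0.57)]
top hub_top [(array([0.4948, 0.0503, 0.0884]), 0.77)]
top drive_key [(array([0.4357, 0.0572, 0.0542]), 0.62)]
scene notch [(array([0.4299, 0.0576, 0.0505]), 0.78)]
scene window [(array([0.5225, 0.1647, 0.001 ]), 0.58)]
scene hub_top [(array([0.4919, 0.0542, 0.0828]), 0.89)]
scene drive_key [(array([0.4304, 0.0649, 0.053 ]), 0.94)]
hub centroid dir (opp window) 176.2 663
```

View pics/c5.png

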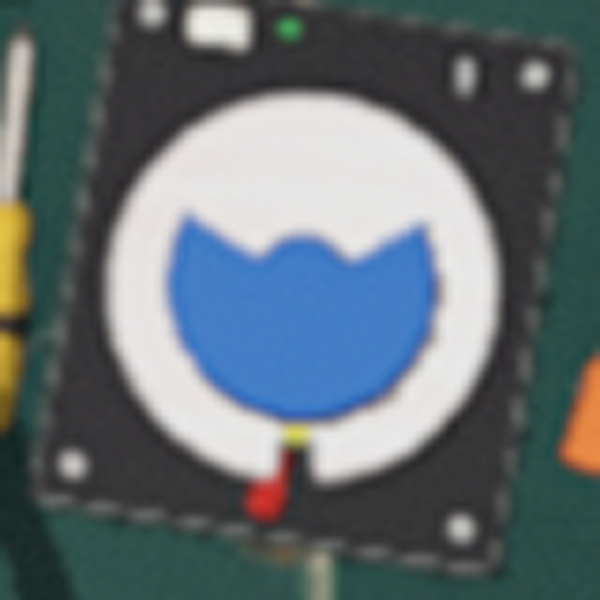

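Remaining angle is about 6.5°: the notch is at about 177° and the key at 170.5°, measured from disc centre (303,288), yellow mark (295,435) and key (267,500) in the crop. I'll re-enter and push that much.

Call:
{"name": "arm_command", "arguments": {
  "deltas": [
    [[1,-4,0],0],
    [[1,-4,0],0],
    [[1,-4,0],0],
    [[1,-4,0],0],
    [[0,-4,-2],0],
    [[0,-4,-3],0],
    [[0,0,-3],0],
    [[0,0,-2],0],
    [[0,0,-1],0],
    [[0,0,-1],0],
    [[0,0,-0.5],0],
    [[0,0,0],0]
  ]
}}

```text
time_s: 8.57
tcp_pos: [0.5174, 0.0276, 0.0721]
tcp_rot: [-1.796, -2.577, 0.001]
wrist_force: [-0.6, -0.1, 0.3]
opening: -0.0001
```

Call:
{"name": "arm_command", "arguments": {
  "deltas": [
    [[-0.05,-0.1,0],0],
    [[-0.08,-0.08,0],-1.6],
    [[-0.08,-0.07,0],-1.6],
    [[-0.08,-0.07,0],-1.6],
    [[-0.09,-0.07,0],-1.7],
    [[0,0,0],0],
    [[0,0,0],0]
  ]
}}

```text
time_s: 9.15
tcp_pos: [0.5147, 0.0235, 0.0736]
tcp_rot: [1.937, 2.47, 0.002]
wrist_force: [0.3, 0.7, 1.1]
opening: 0.0008
```

Call:
{"name": "arm_command", "arguments": {
  "deltas": [
    [[0.05,0.1,0],0],
    [[0,0,1.5],0],
    [[0,0,3],0],
    [[0,0,3],0],
    [[0,4,3],0],
    [[0,4,2],0],
    [[-1,4,0],0],
    [[-1,4,0],0],
    [[-1,4,0],0],
    [[-1,4,0],0],
    [[0,0,0],0],
    [[0,0,0],0]
  ]
}}

```text
time_s: 10.15
tcp_pos: [0.473, 0.257, 0.1913]
tcp_rot: [1.933, 2.476, -0.0]
wrist_force: [0.2, -0.4, 0.2]
opening: 0.0005
```

```bash
python3 - <<'E'
from h import *
im,d=camera("top")
x0,y0=271,215
cv2.imwrite("pics/c6.png",cv2.resize(im[y0:y0+80,x0:x0+80],None,fx=7.5,fy=7.5,interpolation=cv2.INTER_CUBIC))
h=cv2.cvtColor(im,cv2.COLOR_BGR2HSV).astype(int);H,S,V=h[...,0],h[...,1],h[...,2]
m=(H>98)&(H<125)&(S>120)&(V>80);m[:,:285]=0;m[:,340:]=0;m[:220]=0;m[285:]=0
v,u=np.nonzero(m);print("hub centroid dir (opp window)",ang(back("top",(u.mean(),v.mean()),.086)-back("top",(311.1,252.8),.064)),len(u))
E
```

```text
hub centroid dir (opp window) 170.2 665
```

View pics/c6.png

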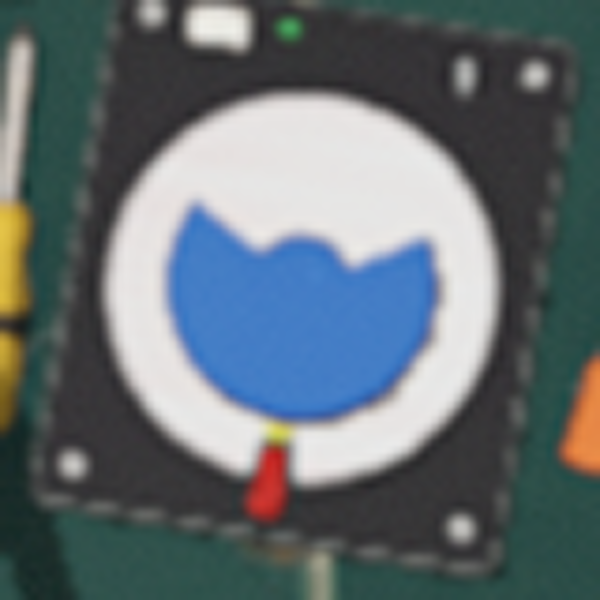

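The notch now stands squarely over the red key, with the key at (268,485) and the yellow mark at (279,433) in line with it. Next I'll press the hub centre.

Call:
{"name": "arm_command", "arguments": {
  "deltas": [
    [[0.4,-4,0],0],
    [[0.4,-4,0],0],
    [[0.4,-4,0],0],
    [[0.4,-4,0],0],
    [[0.3,-4,0],0],
    [[0,-0.4,-2],0],
    [[0,0,-3],0],
    [[0,0,-3],0],
    [[0,0,-1.5],0],
    [[0,0,0],0],
    [[0,0,0],0]
  ]
}}

```text
time_s: 11.12
tcp_pos: [0.4928, 0.0494, 0.0957]
tcp_rot: [-1.942, -2.467, 0.002]
wrist_force: [0.1, -0.1, 0.0]
opening: 0.0002
```

Call:
{"name": "arm_command", "arguments": {
  "deltas": [
    [[0,0,-0.3],0],
    [[0,0,-0.3],0],
    [[0,0,-0.2],0],
    [[0,0,-0.2],0],
    [[0,0,0],0],
    [[0,0,0],0]
  ]
}}

```text
time_s: 11.62
tcp_pos: [0.4934, 0.0511, 0.0864]
tcp_rot: [1.94, 2.471, 0.0]
wrist_force: [-0.1, -0.7, 1.0]
opening: 0.0005
```

Call:
{"name": "arm_command", "arguments": {
  "deltas": [
    [[0,0,-0.2],0],
    [[0,0,-0.2],0],
    [[0,0,-0.2],0],
    [[0,0,-0.2],0],
    [[0,0,0],0],
    [[0,0,0],0]
  ]
}}

```text
time_s: 12.12
tcp_pos: [0.4931, 0.0509, 0.0778]
tcp_rot: [-1.94, -2.471, 0.0]
wrist_force: [-0.4, 0.7, -0.4]
opening: 0.0005
```

Call:
{"name": "arm_command", "arguments": {
  "deltas": [
    [[0,0,-0.1],0],
    [[0,0,-0.1],0],
    [[0,0,-0.1],0],
    [[0,0,0],0]
  ]
}}

```text
time_s: 12.45
tcp_pos: [0.4931, 0.0509, 0.0764]
tcp_rot: [1.94, 2.471, -0.0]
wrist_force: [-2.0, 0.1, 12.5]
opening: 0.0003
```

Firm stop at 76.4 mm with 12.5 N, which matches the seated height. One more small press, then I'll retract and check.

Call:
{"name": "arm_command", "arguments": {
  "deltas": [
    [[0,0,-0.1],0],
    [[0,0,0],0],
    [[0,0,0],0]
  ]
}}

```text
time_s: 12.7
tcp_pos: [0.4932, 0.0509, 0.0763]
tcp_rot: [1.94, 2.47, 0.0]
wrist_force: [-4.0, 0.2, 21.5]
opening: 0.0007
```

Call:
{"name": "arm_command", "arguments": {
  "deltas": [
    [[0,0,1],0],
    [[0,0,3],0],
    [[0,0,4],0],
    [[0,0,4],0],
    [[0,4,0],0],
    [[0,4,0],0],
    [[0,4,0],0],
    [[0,4,0],0],
    [[0,4,0],0],
    [[0,0,0],0],
    [[0,0,0],0]
  ]
}}

```text
time_s: 13.62
tcp_pos: [0.4926, 0.2528, 0.1939]
tcp_rot: [1.935, 2.475, -0.001]
wrist_force: [-0.4, 0.0, -0.1]
opening: 0.0005
```

```bash
python3 - <<'E'
from h import *
im,d=camera("scene")
x0,y0=260,212
cv2.imwrite("pics/c7.png",cv2.resize(im[y0:y0+70,x0:x0+80],None,fx=8,fy=8,interpolation=cv2.INTER_CUBIC))
for c in("scene","top"):
    if c=="top": _,d=camera(c);print("top depth hub z~",1.5327-np.median(d[255:262,308:316]))
    for l in("notch","roll_plate","hub_top","drive_key"): print(c,l,[(np.round(r["xyz"],4),round(r["p"],2)) for r in models.landmark_of(c,l)[:1]])
E
```

```text
scene notch [(array([0.4301, 0.0643, 0.0428]), 0.73)]
scene roll_plate [(array([0.4944, 0.0526, 0.0461]), 0.59)]
scene hub_top []
scene drive_key [(array([0.4309, 0.0635, 0.0555]), 0.87)]
top depth hub z~ 0.07516897
top notch [(array([0.4336, 0.0635, 0.0436]), 0.72)]
top roll_plate [(array([0.4904, 0.0508, 0.042 ]), 0.71)]
top hub_top [(array([0.494 , 0.0497, 0.0769]), 0.62)]
top drive_key [(array([0.4343, 0.0598, 0.0528]), 0.57)]
```

View pics/c7.png

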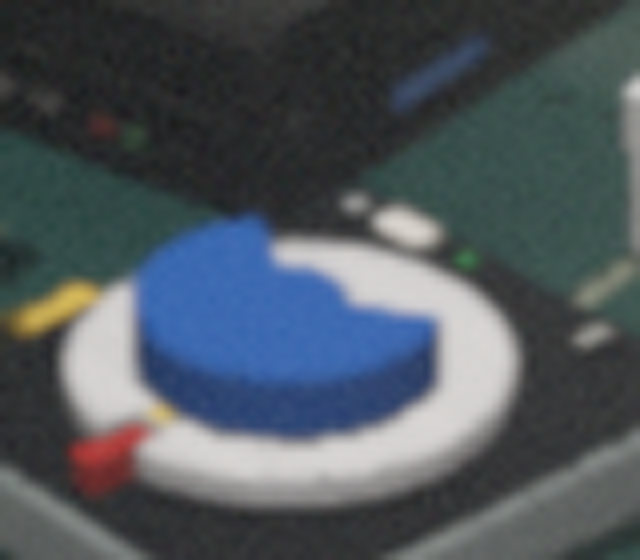

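The plate is down and level, with the red key sitting in the notch at (110,450), in line with the yellow mark. Handing in.

```bash
python3 -c "
from plant import hand_in;print(hand_in())"
```

```text
the job is handed in; nothing more can be done
None
```

The roll plate is seated on the drive key, and I handed the job in with about 14 s on the robot's clock. No verdict came back.

**What I did:** I put the closed fingertips into the hub window and pushed the plate about 70° clockwise, in two goes, until the notch stood over the key. I then pressed the hub centre down; it stopped firmly with the fingertips at 76.3 mm, reading 21.5 N at the wrist. Finally I moved the arm clear.

**Last checks:**
- **Height:** the top camera's depth puts the hub top at about 75 mm, against 76 mm when seated. The networks put the plate's underside at 42–46 mm.
- **Notch and key:** the last picture shows the key inside the notch and the plate level. The networks put the two 1 to 4 mm apart, which is within their own error.
- **Arm:** the wrist force read close to zero after moving clear.
- **Bystanders:** the arm never went near them, and the screwdriver and USB stick look unmoved in the crops. I did not measure their positions again.

**Checks that disagreed or failed:** none disagreed. The network did not report the hub top in the last scene picture. It also found neither notch nor key in the top view while the arm blocked it partway through.

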